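# Shut the battery flap of an alarm unit

## Robot

A 6-joint arm with a two-finger parallel gripper is mounted at the origin on the work surface. World frame = base frame: x ahead of the robot, y to its left, z up, the work surface at z = 0. Lengths are in m, angles in rad, forces in N, time in s.
With the tool pointing down it reaches from about 0.375 to 0.9 m from the base axis. Payload 3.1 kg.
Tool frame: the origin (TCP) lies on the centre line of the jaws, within the pads' length; the fingertips stand robot.tip_reach ahead of it and the grasp point (between the pads) lies 8 mm behind it (robot.tip_reach is the distance from the TCP to the fingertips, in m); z points along the fingers, y is the line along which they close (so a half turn about z gives the same grasp; the last joint's range is limited). The gripper opens to 87 mm and grips with 3 to 60 N. Pads are 19 mm wide; open, the fingers measure 117 mm over their backs; the gripper's body (75 mm by 190 mm) begins 51 mm behind the grasp point.
Start: joints at [1.083, 0.527, 1.433, -0, 1.181, -0.178], TCP at [0.19, 0.595, 0.208] pointing down, gripper open.
Joint ranges: [-3.08, 3.08], [-0.75, 2.2], [0.22, 2.44], [-1.43, 4.57], [0, 2.65], [-2.85, 2.85]. Speed limits (rad/s): [2.79, 2.79, 3.14, 3.14, 3.14, 3.14].

## Interface

Orientations are given as a unit quaternion [x, y, z, w].
In Python, from rig import robot gives the robot as it stands.
- The arm moves only by the tool jog_arm, never from a script. Its argument "motion" is one flat list of numbers, 7 for each row, row after row: the shift along the tool's x, y, z scaled (see below), then the turn, a rotation vector about the tool's x, y, z scaled (see below), then the gripper's target within -1 to 1 (shut at 1, half-way at 0, fully open at -1). In form: [x, y, z, rx, ry, rz, hand, x, y, z, rx, ry, rz, hand, ...]. A call has 1 to 12 rows; each row shifts and turns the commanded pose from where the row before left it, along the tool's axes as they then stand; what a row does not reach is not made up. The controller multiplies each number of a shift by 4 cm and each number of a turn by 4 degrees. A row lasts 1/8 s, in which the tool goes at most 62.5 mm and 10.7 degrees, less where a joint would pass 70% of its speed; a pose out of reach is approached as far as the arm can. A call with a number of a shift or a turn outside -1 to 1 is refused whole. A call with a gripper value outside its range is refused whole. The fingers move at their own pace and stop on an object; "grip_force" is the grip in N (left out, the last holds). Time passes only in rows, so rows that do not move let the fingers close. It gives the time, the measured TCP pose, the force, the opening and the grip force at its end, in the units of the state.
- robot.get_obs(): the state, without advancing time (a new reading comes with each control period).
- robot.camera(name): name is "scene" or "top" or "wrist"; returns the picture (400x640x3 uint8, blue, green, red); there is no depth.
- robot.calibration(name): a dict with "fx", "fy", "cx", "cy" (pixels), "R" (3x3) and "t" (3): a world point X has camera coordinates R X + t; the wrist camera has in their place "T_tool_cam" (4x4, takes a point from camera to tool coordinates, whose origin is the TCP and whose axes are the flange's). Camera axes: x right, y down, z forward; pixel columns grow to the right and rows downward; lengths in m; the calibration is good to about 2 mm. The wrist camera is an equidistant fisheye: a pixel r from the principal point sees the ray r / f radians off the axis. A picture is of the moment at which its call begins: read the wrist's pose just before it. calibration takes no time and is no camera call.
- robot.hand_in(): hands the job in; it is judged then, once.
The state is a dict: "time": time; "q": joint angles; "joint_velocities": joint speeds; "joint_torque": joint torques, N m; "position": TCP position; "tool_rot": TCP orientation; "ft_force": force on the tool from outside, world axes, zero at the start; "moment": the same for the moment, N m; "grip_width": finger opening in m; "grip_force": force on a finger pad.
Only numpy, scipy, OpenCV 4.12 (cv2) and the standard library are available. Lean on these libraries where they do the work, as an engineer would, in place of code of your own. Each camera call takes 0.05 s, during which the arm holds its last target. There are 200 camera calls.

## Task

The battery flap on top of the alarm unit stands open. Using only your fingertips to press and push, gently, fold the flap down over the cells and push it along until its free edge is tucked fully home under the fixed retaining lip, so that it stays shut when you let go. Do not lift the unit or shove it about, and leave everything else where it is.

Things in the scene. Friction and masses are not known exactly. Their poses are not given: they have to be found in the camera images.
- unit: Alarm unit: white case, 200 mm (x) by 160 mm (y) by 62 mm high, 2.2 to 3.1 kg, loose on the table. Origin at the centre of its underside, z up. The flap is hinged on the -x side of the battery bay in its upper face and folds over towards +x, where the lip is. A spare cell and a door contact lie loose on the upper face, about 62 mm to either side (y) of the flap's middle line.
- flap (a joint): Angle of the grey plastic flap: 0 = flat down over the bay, 1.57 = upright, up to 2.1 = leaning back away from the lip. A weak spring (0.04 N m per rad, about 0.07 N m when down) lifts it open again whenever nothing holds it down; slight friction lets it rest anywhere around upright.
- flap_slide (a joint): How far (m) flap and hinge pin are pushed along towards the lip (unit's +x): 0 = drawn back, 0.016 = end stop, fully home. With the flap flat, its edge is 6 mm short of the lip at 0 and 10 mm under it at 0.016. Sliding takes about 2.5 N and it stays where it is left. If pushed along too early, the edge lands on top of the lip and the flap must be drawn back.
- flap_hinge (a point): The middle of the flap's hinge pin, 3 mm above the case's upper face and (at slide 0) 48 mm to the -x side of the unit's middle; it moves with the slide. Axes as the unit's: x towards the lip, y along the pin, z up.
- flap_edge (a point): The middle of the flap's free edge, on its outer face (the upper face when shut), 95 mm from the pin's axis. The flap is a plate 4 mm thick (its mid-plane passes through the pin's axis) and 72 mm wide along the pin. The point's x axis points from the hinge to the edge, its z axis out of the outer face.
- flap_ridge (a point): Foot of the straight finger ridge across the flap's outer face, on its hinge side, 69 mm from the pin's axis; the ridge is 6 mm thick (69 to 75 mm from the pin), 6 mm proud of the outer face and 50 mm wide. A fingertip on its hinge side can press the flap down and push it along. Axes as for flap_edge.
- lip_edge (a point): Fixed grey retaining lip on the case: the middle of the lower edge of its overhang, on the side facing the flap, 7 mm above the case's upper face, 53 mm to the +x side of the unit's middle. The overhang is 50 mm wide (y), 4 mm thick, 15 mm deep (x), closed by a wall behind. The shut flap's top lies 5 mm above the case's upper face. Axes as the unit's.
- spare_cell: Bystander: short black spare cell, 17 mm thick and 34 mm tall, standing loose on the unit's upper face. Origin under its centre.
- door_contact: Bystander: white bar 56 x 13 x 12 mm, loose on the unit's upper face. Origin under its centre.
- screwdriver: Bystander: screwdriver lying on the table.
- keypad: Bystander: white wall keypad 120 x 90 x 25 mm, on the table.
- smoke_head: Bystander: white round smoke detector, 100 mm across, 46 mm high.

How it is judged:
By the outcome, as a careful person would: the job done as asked, in the order asked, and still so for the second after the job is handed in, with the robot touching nothing.
It also fails if it takes over 42 s, if anything falls off the work surface, if the arm or the gripper's body presses on something with over 40 N, if the wrist force passes 120 N, or if a joint passes its speed limit or range.

## Working session

There is one attempt and no reset: what is moved stays moved. The work goes in short steps, Python scripts to look and compute and a tool call to move; the robot and the scene stay as the last step left them, time stands still between calls to the robot, and variables do not carry over. Pictures are saved under pics/ and viewed, at most 10 in all, crops included, and the job is handed in when it is done.

Besides the shell and the picture viewer there is one more tool, called after "Call:" as name(argument=value, ...) on one line, values as JSON. jog_arm: Moves the arm, as the interface text tells. Shifts and turns lie within -1 to 1; 1 stands for 4 cm of shift or 4 degrees of turn. Its arguments: {"type":"object","properties":{"motion":{"type":"array","items":{"type":"number"}},"grip_force":{"type":"number"}},"required":["motion"]}

```bash
mkdir -p pics; ls
python3 - <<'E'
from rig import robot
import cv2,json
o=robot.get_obs(); print(o, robot.tip_reach)
for n in("scene","top"):
    cv2.imwrite(f"pics/{n}0.png",robot.camera(n)); c=robot.calibration(n); print(n,c)
print(robot.calibration("wrist"))
E
```

```text
pics
{'time': 0.0, 'q': array([ 1.08350591e+00,  5.28443553e-01,  1.43386616e+00, -1.63603096e-05,
        1.18142124e+00, -1.78515139e-01]), 'joint_velocities': array([-0.00024321, -0.0011996 , -0.0008373 ,  0.00115747,  0.0022703 ,
        0.00016845]), 'joint_torque': array([-5.08240137e-04, -4.40038919e+01, -1.76590616e+01,  6.30507711e-02,
        5.83431136e-02, -1.88782205e-04]), 'position': array([0.18956077, 0.59477167, 0.20729707]), 'tool_rot': array([ 1.53771888e-01,  9.88105796e-01, -1.01292520e-03, -3.42236659e-04]), 'ft_force': array([ 1.47863792,  0.07706637, -0.16538661]), 'moment': array([ 0.05170532,  0.01116348, -0.00045437]), 'grip_force': 0.0, 'grip_width': 0.08712576849379665} 0.011
scene {'fx': 464.39752232815005, 'fy': 464.39752232815005, 'cx': 321.72258917279845, 'cy': 195.76678611427386, 'R': array([[-0.70238227,  0.7117363 ,  0.00951808],
       [ 0.60464412,  0.6036466 , -0.51963089],
       [-0.37558572, -0.35922447, -0.85433784]]), 't': array([ 0.35835177, -0.26490427,  1.32705454])}
top {'fx': 415.23488646301166, 'fy': 415.23488646301166, 'cx': 321.4339263784965, 'cy': 204.19676290273867, 'R': array([[-0.01353994, -0.9998975 , -0.00465392],
       [-0.9984363 ,  0.01377232, -0.05417824],
       [ 0.05423678,  0.00391307, -0.99852044]]), 't': array([0.02095771, 0.51533913, 1.05536982])}
{'fx': 309.70691628693146, 'fy': 309.70691628693146, 'cx': 318.49553880694873, 'cy': 203.9311553628023, 'T_tool_cam': array([[ 2.86164842e-04, -9.52525488e-01, -3.04458720e-01,
         8.47394976e-02],
       [ 9.99999529e-01,  5.54845867e-04, -7.95970379e-04,
         3.25701443e-04],
       [ 9.27109737e-04, -3.04458349e-01,  9.52525199e-01,
        -1.76146298e-01],
       [ 0.00000000e+00,  0.00000000e+00,  0.00000000e+00,
         1.00000000e+00]])}
```

View pics/scene0.png

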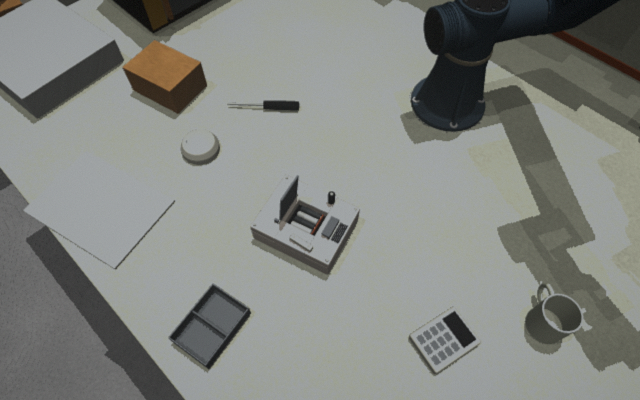

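View pics/top0.png

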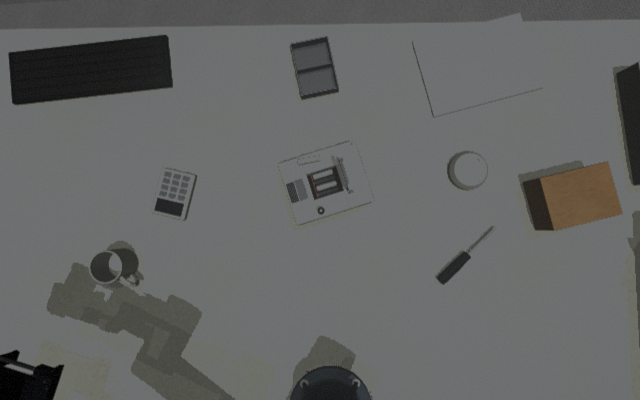

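The scene view shows the unit at about (305,222) with the flap upright at (289,195) and the cell at (332,197). In the top view the unit is at (325,182), with the flap at (343,175) and the lip side towards the left. I'll zoom in on both.

Run:
```python
import cv2,numpy as np
t=cv2.imread("pics/top0.png")[130:235,270:380]; s=cv2.imread("pics/scene0.png")[165:285,240:370]
t=cv2.convertScaleAbs(t,alpha=1.6)
a=cv2.resize(t,None,fx=3.6,fy=3.6,interpolation=2); b=cv2.resize(s,None,fx=3.0,fy=3.0,interpolation=2)
h=max(a.shape[0],b.shape[0]); P=lambda i:cv2.copyMakeBorder(i,0,h-i.shape[0],0,0,0)
c=np.hstack([P(a),P(b)]);print(c.shape);cv2.imwrite("pics/z0.png",c)
```

```text
(378, 786, 3)
```

View pics/z0.png

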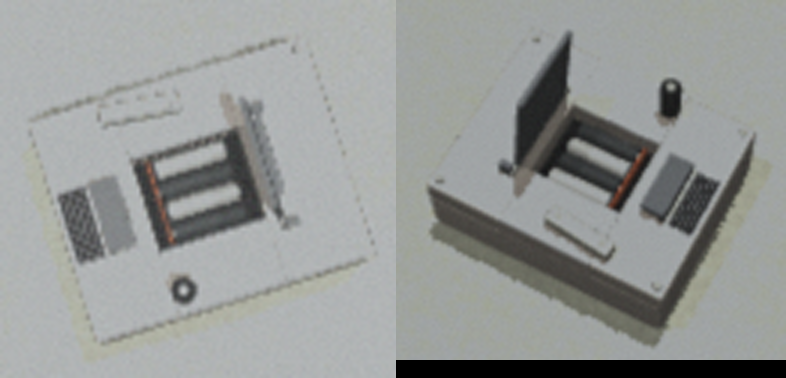

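The zoom shows the lip at crop-left (113,215), the pin on the right, the cell at (183,290) and the contact at (140,107). So unit +x points roughly along world +y. Next I'll fit the pose from the case corners in both views.

```bash
cat > h.py <<'E'
from rig import robot
import numpy as np
from scipy.optimize import least_squares
from scipy.spatial.transform import Rotation as Ro
def proj(n,X):
    c=robot.calibration(n); p=np.atleast_2d(X)@c["R"].T+c["t"]
    return np.c_[c["fx"]*p[:,0]/p[:,2]+c["cx"],c["fy"]*p[:,1]/p[:,2]+c["cy"]]
def ray(n,uv,z):
    c=robot.calibration(n); o=-c["R"].T@c["t"]; d=c["R"].T@[(uv[0]-c["cx"])/c["fx"],(uv[1]-c["cy"])/c["fy"],1]
    return o+d*(z-o[2])/d[2]
def U(p,P):  # unit -> world
    return np.atleast_2d(P)@Ro.from_euler("z",p[2]).as_matrix().T+[p[0],p[1],0]
E
python3 - <<'E'
from h import *
T=lambda u,v:(270+u/3.6,130+v/3.6); S=lambda u,v:(240+(u-396)/3,165+v/3)
loc=np.array([[.1,-.08,.062],[.1,.08,.062],[-.1,-.08,.062],[-.1,.08,.062]])
t=np.array([T(30,121),T(100,343),T(300,38),T(376,258)]); s=np.array([S(660,300),S(753,137),S(430,190),S(532,28)])
for uv in t: print("top",ray("top",uv,.062).round(4))
for uv in s: print("scn",ray("scene",uv,.062).round(4))
for nm,w in(("top",(1,0)),("scene",(0,1)),("both",(1,1))):
    f=lambda p:np.r_[w[0]*(proj("top",U(p,loc))-t).ravel(),w[1]*(proj("scene",U(p,loc))-s).ravel()]
    r=least_squares(f,[.55,0,1.57],loss="soft_l1");print(nm,r.x.round(4),f(r.x).round(1))
p=r.x
print("lip",U(p,[.053,0,.069]),"hinge",U(p,[-.048,0,.065]))
for a in (1.3,1.57,1.8,2.0):
    e=np.array([[-.048+.095*np.cos(a),y,.065+.095*np.sin(a)] for y in(-.036,.036)])
    q=proj("scene",U(p,e)); z=(q-[240,165])*3+[396,0]; q2=(proj("top",U(p,e))-[270,130])*3.6; print(a,z.round(0).tolist(),q2.round().tolist())
for n,l in(("lipcorner",[[.053,-.025,.073],[.053,.025,.073],[.068,-.025,.073],[.068,.025,.073]]),): print(((proj("scene",U(p,l))-[240,165])*3+[396,0]).round().tolist(),((proj("top",U(p,l))-[270,130])*3.6).round().tolist())
E
```

```text
top [0.615 0.119 0.062]
top [0.462  0.0725 0.062 ]
top [ 0.6699 -0.0675  0.062 ]
top [ 0.5174 -0.1167  0.062 ]
scn [0.6157 0.1222 0.062 ]
scn [0.4691 0.0792 0.062 ]
scn [ 0.6738 -0.0615  0.062 ]
scn [ 0.5201 -0.1144  0.062 ]
top [5.6610e-01 1.5000e-03 1.8603e+00] [-0.5  0.3 -0.8  0.5  1.6 -0.6  0.2 -0.2 -0.  -0.   0.  -0.  -0.  -0.
 -0.  -0. ]
scene [0.5696 0.0059 1.8632] [-0.  -0.  -0.  -0.  -0.  -0.  -0.  -0.   0.3  1.3  1.2 -1.5 -2.  -1.1
 -0.1  0.8]
both [0.5674 0.0035 1.8636] [-1.3 -0.  -1.5  0.   0.7 -1.2 -0.6 -0.9  0.2 -0.2  1.1 -2.7 -1.9 -2.4
 -0.1 -0.4]
lip [[0.55206976 0.05420919 0.069     ]] hinge [[ 0.58121779 -0.04249341  0.065     ]]
1.3 [[536.0, 117.0], [586.0, 40.0]] [[217.0, 106.0], [252.0, 215.0]]
1.57 [[504.0, 99.0], [556.0, 24.0]] [[256.0, 93.0], [291.0, 203.0]]
1.8 [[478.0, 89.0], [530.0, 14.0]] [[289.0, 83.0], [324.0, 192.0]]
2.0 [[457.0, 83.0], [509.0, 9.0]] [[315.0, 76.0], [351.0, 185.0]]
[[639.0, 204.0], [670.0, 152.0], [657.0, 213.0], [688.0, 160.0]] [[114.0, 174.0], [136.0, 245.0], [92.0, 181.0], [114.0, 251.0]]
```

Call:
jog_arm(motion=[-1,-0.89,-0.07,0,0,0,1,-1,-0.89,-0.07,0,0,0,1,-1,-0.89,-0.07,0,0,0,1,-1,-0.89,-0.07,0,0,0,1,-1,-0.89,-0.07,0,0,0,1,-1,-0.89,-0.07,0,0,0,1,-1,-0.89,-0.07,0,0,0,1,-1,-0.89,-0.07,0,0,0,1,-1,-0.89,-0.07,0,0,0,1,-1,-0.89,-0.07,0,0,0,1,-1,-0.89,-0.07,0,0,0,1,-1,-0.89,-0.07,0,0,0,1], grip_force=10)

```text
time: 1.6
position: [0.5178, 0.0409, 0.2417]
tool_rot: [0.154, 0.988, 0.0, -0.0]
ft_force: [0.7, 0.3, 0.6]
grip_width: 0.0002
grip_force: 0.0
```

Call:
jog_arm(motion=[-1,-0.89,-0.07,0,0,0,1,-1,-0.89,-0.07,0,0,0,1,-1,-0.89,-0.07,0,0,0,1,0,0,0,0,0,1,1,0,0,0,0,0,1,1,0,0,0,0,0,1,1,0,0,0,0,0,1,1,0,0,0,0,0,1,1,0,0,0,0,0,1,1,0,0,0,0,0,1,1,0,0,0,0,0,1,1,0,0,0,0,0,1,1])

```text
time: 3.1
position: [0.5988, -0.0955, 0.2497]
tool_rot: [0.453, 0.892, -0.0, -0.001]
ft_force: [-0.3, -0.1, -0.4]
grip_width: 0.0002
grip_force: 0.0
```

Call:
jog_arm(motion=[0,0,0,0,0,1,1,0,0,0,0,0,1,1,0,0,0,0,0,1,1,0,0,0,0,0,1,1,0,0,0,0,0,0.9,1,0,0,0,0,0,0,1])

```text
time: 3.85
position: [0.5989, -0.0955, 0.2498]
tool_rot: [0.597, 0.803, -0.0, -0.001]
ft_force: [-0.2, -0.4, 0.1]
grip_width: 0.0008
grip_force: 0.0
```

```bash
cat >> h.py <<'E'
def wproj(obs,X):
    c=robot.calibration("wrist"); T=c["T_tool_cam"]; R=Ro.from_quat(obs["tool_rot"]).as_matrix()
    p=(np.atleast_2d(X)-obs["position"])@R; p=(p-T[:3,3])@T[:3,:3]
    th=np.arctan2(np.hypot(p[:,0],p[:,1]),p[:,2]); ph=np.arctan2(p[:,1],p[:,0])
    return np.c_[c["cx"]+c["fx"]*th*np.cos(ph),c["cy"]+c["fx"]*th*np.sin(ph)]
E
python3 - <<'E'
from h import *
import cv2
o=robot.get_obs(); im=robot.camera("wrist"); cv2.imwrite("pics/w0.png",im)
p=[.5674,.0035,1.8636]
L=[[.1,-.08,.062],[.1,.08,.062],[-.1,-.08,.062],[-.1,.08,.062],[.053,-.025,.073],[.053,.025,.073],[.068,-.025,.073],[.068,.025,.073],[-.048,-.036,.065],[-.048,.036,.065]]
q=wproj(o,U(p,L)); print(q.round(0).tolist())
for a in (1.4,1.6,1.8): print(a,wproj(o,U(p,[[-.048+.095*np.cos(a),y,.065+.095*np.sin(a)] for y in(-.036,.036)])).round().tolist())
for u in q: cv2.circle(im,(int(u[0]),int(u[1])),3,(0,0,255),1)
cv2.imwrite("pics/w0a.png",im)
E
```

```text
[[386.0, 13.0], [250.0, 13.0], [383.0, 176.0], [252.0, 176.0], [340.0, 46.0], [295.0, 46.0], [340.0, 33.0], [295.0, 33.0], [349.0, 133.0], [287.0, 133.0]]
1.4 [[359.0, 123.0], [275.0, 123.0]]
1.6 [[359.0, 145.0], [276.0, 145.0]]
1.8 [[358.0, 166.0], [277.0, 166.0]]
```

View pics/w0a.png

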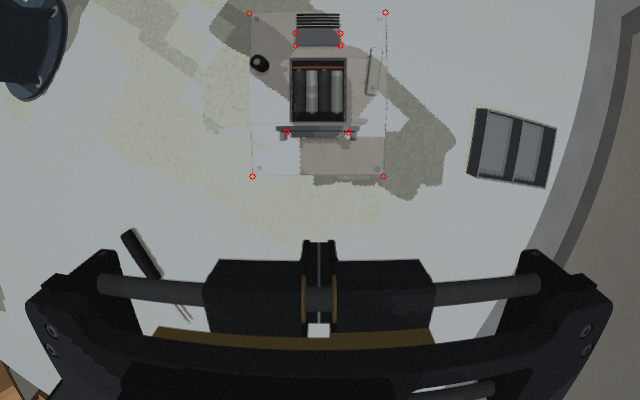

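The overlay agrees to 1–2 px: the lip is at (318,38), the pin at (318,133) and the flap edge near row 128, which puts the flap angle at about 1.45. I'll lower the fingers behind the flap, then follow its arc.

Call:
jog_arm(motion=[0,0,1,0,0,0,1,0,0,1,0,0,0,1,0,0,0.9,0,0,0,1,0.5,0,0,0,0,0,1,0.5,0,0,0,0,0,1,0.1,0,0,0,0,0,1,0,0,0,0,0,0,1])

```text
time: 4.78
position: [0.5874, -0.053, 0.1359]
tool_rot: [0.596, 0.803, 0.0, 0.002]
ft_force: [0.5, -0.9, -0.4]
grip_width: 0.0004
grip_force: 0.0
```

Call:
jog_arm(motion=[0.18,0,0.03,0,0,0,1,0.18,0,0.03,0,0,0,1,0.17,0,0.03,0,0,0,1,0.13,0,0.07,0,0,0,1,0.13,0,0.07,0,0,0,1,0.12,0,0.07,0,0,0,1,0.1,0,0.1,0,0,0,1,0.1,0,0.1,0,0,0,1,0.1,0,0.1,0,0,0,1,0,0,0,0,0,0,1])

```text
time: 6.02
position: [0.5717, -0.0037, 0.1114]
tool_rot: [0.597, 0.802, 0.002, -0.002]
ft_force: [-2.3, 8.1, 12.5]
grip_width: 0.0009
grip_force: 6.0
```

```bash
cat >> h.py <<'E'
def look(name,tag):
    import cv2
    o=robot.get_obs(); im=robot.camera(name)
    p=[.5674,.0035,1.8636]; d=Ro.from_euler("z",-p[2]).apply(o["position"]-[p[0],p[1],0])
    print("unit TCP",d.round(4),"F unit",Ro.from_euler("z",-p[2]).apply(o["ft_force"]).round(2),o["time"])
    s=im[165:285,230:370] if name=="scene" else im[0:180,220:420]
    cv2.imwrite(f"pics/{tag}.png",cv2.resize(s,None,fx=4,fy=3 if name=="wrist" else 4,interpolation=2)); return im
E
python3 -c "
from h import *
look('scene','s1')"
```

```text
unit TCP [-0.0082 -0.002   0.1114] F unit [ 8.37 -0.16 12.53] 6.025
```

View pics/s1.png

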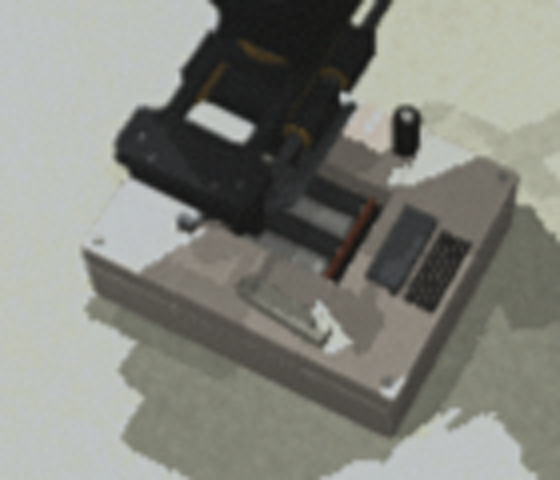

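Run:
```python
from h import *
import cv2
p=[.5674,.0035,1.8636]
for a in (.2,.4,.6,.8,1.,1.2,1.4):
    e=U(p,[[-.048+.095*np.cos(a),y,.065+.095*np.sin(a)] for y in(-.036,.036)])
    print(a,((proj("scene",e)-[230,165])*4).round().tolist(),((wproj(robot.get_obs(),e)-[220,0])*[4,3]).round().tolist())
t=U(p,[[.001,y,.100] for y in(-.015,.015)]);print("tip",((proj("scene",t)-[230,165])*4).round().tolist(),((wproj(robot.get_obs(),t)-[220,0])*[4,3]).round().tolist())
im=look("wrist","w1"); o=robot.get_obs(); print(o["moment"],o["position"])
```

```text
0.2 [[342.0, 273.0], [402.0, 172.0]] [[598.0, 467.0], [168.0, 468.0]]
0.4 [[332.0, 254.0], [394.0, 152.0]] [[615.0, 507.0], [149.0, 508.0]]
0.6 [[317.0, 232.0], [380.0, 130.0]] [[632.0, 571.0], [130.0, 572.0]]
0.8 [[296.0, 210.0], [360.0, 107.0]] [[646.0, 657.0], [115.0, 658.0]]
1.0 [[271.0, 187.0], [336.0, 85.0]] [[655.0, 761.0], [105.0, 761.0]]
1.2 [[242.0, 166.0], [309.0, 64.0]] [[655.0, 868.0], [105.0, 868.0]]
1.4 [[211.0, 146.0], [279.0, 45.0]] [[648.0, 967.0], [113.0, 966.0]]
tip [[289.0, 196.0], [315.0, 154.0]] [[475.0, 679.0], [291.0, 679.0]]
unit TCP [-0.0083 -0.002   0.1115] F unit [ 8.67  0.16 11.43] 6.075
[1.42441279 0.51722045 0.04070887] [ 0.57176063 -0.00393     0.11157525]
```

View pics/w1.png

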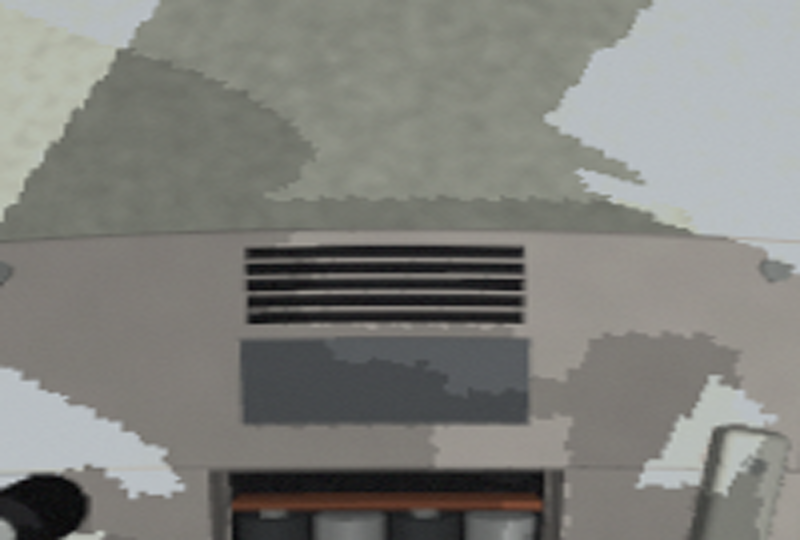

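The scene view shows the flap folded part way, with its edge near (355,105)–(380,130) in the crop. In the wrist view the lip (385,380) and cell are undisturbed. The force is larger than I expected, so I'll probe by easing off along +x.

Call:
jog_arm(motion=[0.08,0,-0.04,0,0,0,1,0,0,0,0,0,0,1])

```text
time: 6.38
position: [0.5716, -0.0034, 0.112]
tool_rot: [0.597, 0.802, 0.0, -0.0]
ft_force: [-1.1, 2.6, 4.7]
grip_width: 0.001
grip_force: 2.1
```

Run:
```python
from h import *
import cv2
im=look("scene","s2")
p=[.5674,.0035,1.8636]
s=cv2.resize(cv2.convertScaleAbs(im[165:245,265:345],alpha=1.5,beta=15),None,fx=7,fy=7,interpolation=2)
for a,c in((.4,(0,0,255)),(.6,(0,255,0)),(.8,(255,0,0)),(1.0,(0,255,255))):
    e=U(p,[[-.048+.095*np.cos(a),y,.065+.095*np.sin(a)] for y in(-.036,.036)])
    q=((proj("scene",e)-[265,165])*7).astype(int)
    for k in q: cv2.circle(s,tuple(map(int,k)),4,c,1)
cv2.imwrite("pics/s2.png",s)
```

```text
unit TCP [-0.0078 -0.002   0.112 ] F unit [2.81 0.35 4.66] 6.375
```

View pics/s2.png

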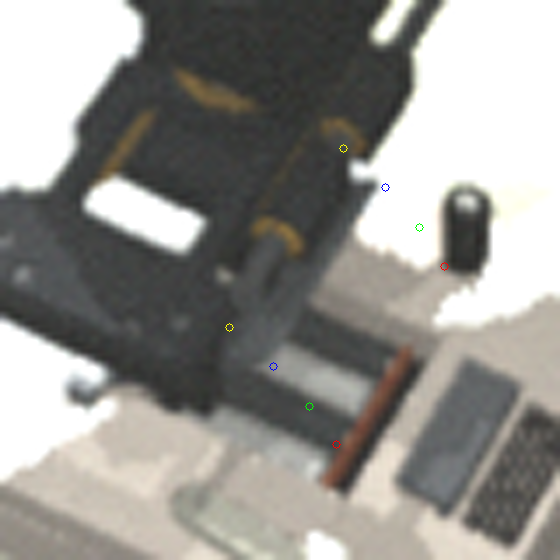

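The picture shows the flap's edge running from about (375,185) to (270,360), near an angle of 0.8. The fingers rest on the outer face and the cell is in place at (465,230). I'll check numerically whether the unit shifted and where the pin sits now.

Run:
```python
from h import *
import cv2
a=cv2.imread("pics/scene0.png"); im=robot.camera("scene"); cv2.imwrite("pics/sc3.png",im)
p=[.5674,.0035,1.8636]
f=lambda X:(proj("scene",U(p,X)))[0]
for nm,X in(("vent",[.085,0,.062]),("contact",[0.03,-.062,.07]),("knob",[-.048,-.042,.065]),("cnr",[.1,-.08,.062])):
    u,v=f(X).round().astype(int); T=a[v-9:v+10,u-9:u+10]; W=im[v-17:v+18,u-17:u+18]
    r=cv2.matchTemplate(W,T,cv2.TM_CCOEFF_NORMED); _,m,_,l=cv2.minMaxLoc(r); print(nm,(u,v),"shift",l[0]-8,l[1]-8,round(m,2))
o=robot.get_obs(); print(o["time"],o["position"],o["ft_force"].round(1))
for n,X in(("knob",[-.048,-.042,.065]),): print((f(X)-[265,165])*7)
```

```text
vent (np.int64(339), np.int64(233)) shift 0 0 0.91
contact (np.int64(304), np.int64(243)) shift -7 4 0.47
knob (np.int64(278), np.int64(222)) shift 0 0 0.7
cnr (np.int64(328), np.int64(265)) shift 0 0 0.83
6.475 [ 0.57161654 -0.00346503  0.11195356] [-1.   3.8  5.6]
[ 89.87166609 397.50626805]
```

Call:
jog_arm(motion=[0,0,-0.1,0,0,0,1,0,0,-0.4,0,0,0,1,0,0,-1,0,0,0,1,0,0,-1,0,0,0,1,-1,0,-0.5,0,0,0,1,-1,0,0,0,0,0,1,-0.4,0,0,0,0,0,1,0,0,0,0,0,0,1])

```text
time: 7.48
position: [0.5991, -0.0968, 0.2317]
tool_rot: [0.598, 0.802, 0.0, -0.0]
ft_force: [-0.6, 0.2, -0.5]
grip_width: 0.0002
grip_force: 0.0
```

Run:
```python
from h import *
import cv2
im=look("scene","x"); cv2.imwrite("pics/sc4.png",im); o=robot.get_obs(); w=robot.camera("wrist")
s=cv2.resize(cv2.imread("pics/sc3.png")[165:245,265:345],None,fx=5,fy=5,interpolation=2)
b=cv2.resize(w[0:160,230:400],None,fx=2.3,fy=2.5,interpolation=2)
p=[.5674,.0035,1.8636]
for a in (.8,1.2,1.4,1.6,1.8): print(a,((wproj(o,U(p,[[-.048+.095*np.cos(a),y,.065+.095*np.sin(a)] for y in(-.036,.036)]))-[230,0])*[2.3,2.5]+[400,0]).round().tolist())
print("hinge",((wproj(o,U(p,[[-.048,-.036,.065]]))-[230,0])*[2.3,2.5]+[400,0]).round().tolist())
c=np.hstack([s,b[:400,:391]]);print(c.shape);cv2.imwrite("pics/c4.png",c)
```

```text
unit TCP [-0.1052 -0.0014  0.2317] F unit [ 0.39  0.55 -0.47] 7.475
0.8 [[696.0, 167.0], [506.0, 168.0]]
1.2 [[703.0, 255.0], [499.0, 255.0]]
1.4 [[704.0, 311.0], [497.0, 311.0]]
1.6 [[703.0, 369.0], [498.0, 370.0]]
1.8 [[701.0, 425.0], [501.0, 425.0]]
hinge [[677.0, 336.0]]
(400, 791, 3)
```

View pics/c4.png

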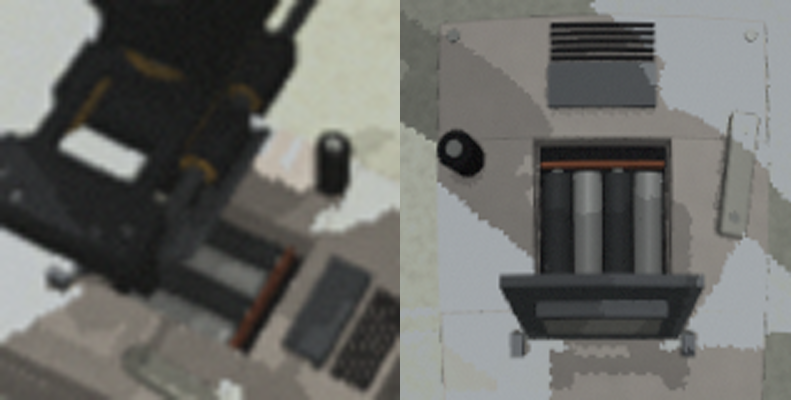

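The right half shows the flap back at about 1.3 rad, with its edge at row 282, the ridge at rows 300–318 and the knobs at (517,343) and (688,343). Cell and contact are untouched. Next I'll check where the fingertip really appears against the TCP model.

Run:
```python
from h import *
import cv2
o=dict(position=np.zeros(3),tool_rot=[0,0,0,1.])
for z in(.011,-.008,-.03,-.059):
  for x in(-.0095,.0095,.02): print(z,x,wproj(o,[[x,-.015,z],[x,.015,z]]).round().tolist())
w=cv2.imread("pics/w0.png"); g=w.mean(2)
print(g[225:330:5,318].round().tolist()); print(g[245,290:350:3].round().tolist()); print(g[275,290:350:3].round().tolist())
print(g[245,180:460:8].round().tolist());
```

```text
0.011 -0.0095 [[297.0, 252.0], [341.0, 252.0]]
0.011 0.0095 [[296.0, 226.0], [342.0, 226.0]]
0.011 0.02 [[295.0, 211.0], [342.0, 211.0]]
-0.008 -0.0095 [[295.0, 266.0], [343.0, 266.0]]
-0.008 0.0095 [[294.0, 238.0], [344.0, 238.0]]
-0.008 0.02 [[293.0, 222.0], [345.0, 222.0]]
-0.03 -0.0095 [[292.0, 285.0], [346.0, 285.0]]
-0.03 0.0095 [[290.0, 255.0], [347.0, 255.0]]
-0.03 0.02 [[290.0, 237.0], [348.0, 237.0]]
-0.059 -0.0095 [[287.0, 317.0], [350.0, 318.0]]
-0.059 0.0095 [[285.0, 285.0], [352.0, 285.0]]
-0.059 0.02 [[284.0, 264.0], [353.0, 264.0]]
[160.0, 161.0, 163.0, 163.0, 52.0, 51.0, 53.0, 51.0, 54.0, 52.0, 53.0, 55.0, 53.0, 32.0, 38.0, 43.0, 41.0, 38.0, 93.0, 93.0, 164.0]
[162.0, 161.0, 161.0, 163.0, 77.0, 16.0, 12.0, 15.0, 17.0, 31.0, 30.0, 19.0, 15.0, 18.0, 12.0, 93.0, 166.0, 165.0, 164.0, 165.0]
[25.0, 19.0, 22.0, 18.0, 32.0, 21.0, 11.0, 14.0, 18.0, 31.0, 30.0, 14.0, 16.0, 14.0, 21.0, 33.0, 19.0, 16.0, 16.0, 18.0]
[165.0, 163.0, 165.0, 165.0, 162.0, 165.0, 167.0, 166.0, 164.0, 166.0, 165.0, 165.0, 167.0, 163.0, 161.0, 163.0, 12.0, 16.0, 14.0, 12.0, 165.0, 164.0, 165.0, 166.0, 165.0, 164.0, 163.0, 164.0, 162.0, 164.0, 165.0, 164.0, 164.0, 165.0, 166.0]
```

Run:
```python
from h import *
o=robot.get_obs(); p=[.5674,.0035,1.8636]
c4=lambda X:((wproj(o,U(p,X))-[230,0])*[2.3,2.5]+[400,0]).round().tolist()
print("lip near top",c4([[.053,-.025,.073],[.053,.025,.073]]),"low",c4([[.053,0,.069]]),"far",c4([[.068,0,.073]]))
print("case far",c4([[.1,-.08,.062],[.1,.08,.062]]),"pin",c4([[-.048,-.042,.065],[-.048,.042,.065]]))
for a in(1.2,1.3,1.4): 
  e=np.array([np.cos(a),0,np.sin(a)]);n=np.array([-np.sin(a),0,np.cos(a)]);h=np.array([-.048,0,.065])
  print(a,"edge",c4([h+.095*e+.002*n]),"ridge top69,75",c4([h+.069*e+.008*n,h+.075*e+.008*n]),"foot",c4([h+.069*e+.002*n]), "pinaxis",c4([h]))
```

```text
lip near top [[656.0, 108.0], [548.0, 108.0]] low [[602.0, 109.0]] far [[602.0, 75.0]]
case far [[766.0, 22.0], [438.0, 23.0]] pin [[689.0, 338.0], [515.0, 338.0]]
1.2 edge [[601.0, 261.0]] ridge top69,75 [[601.0, 304.0], [601.0, 298.0]] foot [[601.0, 288.0]] pinaxis [[602.0, 337.0]]
1.3 edge [[601.0, 289.0]] ridge top69,75 [[601.0, 323.0], [601.0, 320.0]] foot [[601.0, 307.0]] pinaxis [[602.0, 337.0]]
1.4 edge [[601.0, 318.0]] ridge top69,75 [[601.0, 343.0], [601.0, 341.0]] foot [[601.0, 326.0]] pinaxis [[602.0, 337.0]]
```

Pose agreement is excellent, so the unit hasn't moved. The image suggests the shut fingertips end about 24 mm short of the nominal tip, which would put them on the edge side of the ridge and explain the force. I'll check the tip length by touching the case lightly behind the hinge.

Call:
jog_arm(motion=[0.5,0,1,0,0,0,1,0,0,1,0,0,0,1,0,0,1,0,0,0,1,0,0,0.6,0,0,0,1,0,0,0.1,0,0,0,1,0,0,0.1,0,0,0,1,0,0,0.1,0,0,0,1,0,0,0,0,0,0,1])

```text
time: 8.57
position: [0.5939, -0.0769, 0.0765]
tool_rot: [0.597, 0.802, 0.0, 0.0]
ft_force: [-0.2, 0.0, 0.5]
grip_width: 0.0004
grip_force: 0.0
```

Call:
jog_arm(motion=[0,0,0.05,0,0,0,1,0,0,0.05,0,0,0,1,0,0,0.05,0,0,0,1,0,0,0,0,0,0,1])

```text
time: 9.07
position: [0.5934, -0.0769, 0.0696]
tool_rot: [0.597, 0.802, -0.0, -0.0]
ft_force: [0.2, -0.3, 1.0]
grip_width: 0.0008
grip_force: 0.0
```

Call:
jog_arm(motion=[0,0,0.08,0,0,0,1,0,0,0.08,0,0,0,1,0,0,0,0,0,0,1])

```text
time: 9.45
position: [0.5933, -0.0768, 0.063]
tool_rot: [0.597, 0.802, -0.0, -0.0]
ft_force: [-0.5, -0.5, -0.7]
grip_width: 0.0004
grip_force: 0.0
```

Call:
jog_arm(motion=[0,0,0.08,0,0,0,1,0,0,0.06,0,0,0,1,0,0,0,0,0,0,1])

```text
time: 9.82
position: [0.5934, -0.0768, 0.0576]
tool_rot: [0.597, 0.802, -0.0, -0.0]
ft_force: [-0.1, 0.0, 0.3]
grip_width: 0.0007
grip_force: 0.0
```

Call:
jog_arm(motion=[0,0,0.05,0,0,0,1,0,0,0.05,0,0,0,1,0,0,0.03,0,0,0,1,0,0,0,0,0,0,1])

```text
time: 10.32
position: [0.5935, -0.0769, 0.0525]
tool_rot: [0.597, 0.802, -0.0, -0.0]
ft_force: [0.2, -0.2, -0.4]
grip_width: 0.0007
grip_force: 0.0
```

Contact doesn't occur even at TCP z 0.0525, so the nominal tip length holds. I'll back off for a closer view of the flap's outer face to see what the tip caught on.

Call:
jog_arm(motion=[0,0,-1,0,0,0,1,-0.5,0,-1,0,0,0,1,-0.7,0,-0.5,0,0,0,1,-0.7,0,0,0,0,0,1,-0.3,0,0,0,0,0,1,0,0,0,0,0,0,1])

```text
time: 11.08
position: [0.618, -0.1616, 0.1508]
tool_rot: [0.598, 0.802, -0.0, -0.002]
ft_force: [0.0, 0.3, 0.2]
grip_width: 0.0006
grip_force: 0.0
```

Run:
```python
from h import *
import cv2
o=robot.get_obs(); w=robot.camera("wrist"); cv2.imwrite("pics/w5.png",w); look("top","junk")
p=[.5674,.0035,1.8636]; h=np.array([-.048,0,.065])
q=wproj(o,U(p,[h,h+[.09*.3,0,.085]])); print(q)
v=int(q[:,1].mean()); v0=max(0,v-55); b=cv2.resize(w[v0:v0+110,245:391],None,fx=5,fy=5,interpolation=2); print(v0,b.shape)
cv2.imwrite("pics/w5c.png",cv2.convertScaleAbs(b,alpha=1.4))
W=lambda X:((wproj(o,U(p,X))-[245,v0])*5).round()[:,1].tolist()
for a in(1.2,1.25,1.3):
  e=np.array([np.cos(a),0,np.sin(a)]);n=np.array([-np.sin(a),0,np.cos(a)])
  print(a,"rows edge,75top,69top,69foot,50,30,10,pin",W([h+.095*e+.002*n,h+.075*e+.008*n,h+.069*e+.008*n,h+.069*e+.002*n,h+.05*e+.002*n,h+.03*e+.002*n,h+.01*e+.002*n,h]))
```

```text
unit TCP [-0.1717 -0.0007  0.1508] F unit [0.66 0.01 0.4 ] 11.125
[[317.813492    61.39089099]
 [316.78531128  -3.72979991]]
0 (550, 730, 3)
1.2 rows edge,75top,69top,69foot,50,30,10,pin [-74.0, 68.0, 97.0, 61.0, 145.0, 221.0, 287.0, 307.0]
1.25 rows edge,75top,69top,69foot,50,30,10,pin [-44.0, 94.0, 120.0, 82.0, 160.0, 230.0, 290.0, 307.0]
1.3 rows edge,75top,69top,69foot,50,30,10,pin [-12.0, 120.0, 144.0, 105.0, 175.0, 239.0, 293.0, 307.0]
```

View pics/w5c.png

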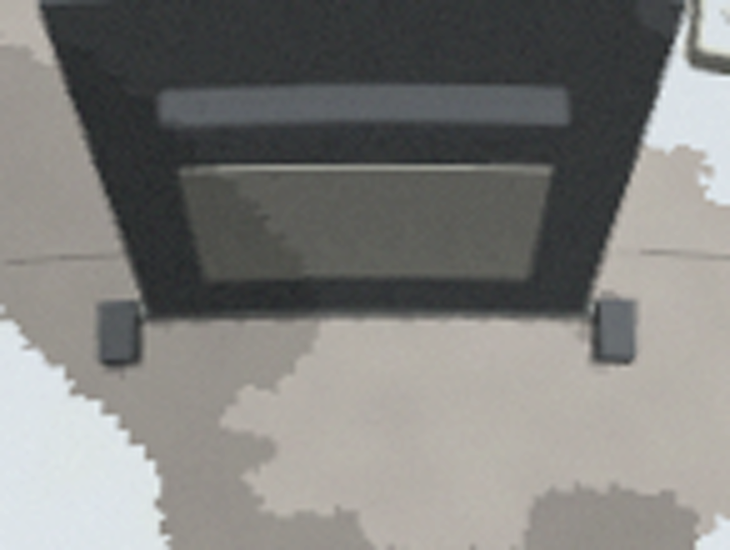

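The closer view shows a slightly raised label plate on the flap (rows 165–280, about 15–50 mm from the pin) and the ridge at rows 88–125. The tip caught on the label's upper edge, so I'll keep it between label and ridge, about 10 mm further towards the ridge.

Call:
jog_arm(motion=[0.8,0,0.41,0,0,0,1,0.8,0,0,0,0,0,1,0.8,0,0,0,0,0,1,0.5,0,0,0,0,0,1,0.3,0,0,0,0,0,1,0.25,0,0,0,0,0,1,0.16,0,0.08,0,0,0,1,0.16,0,0.08,0,0,0,1,0.16,0,0.08,0,0,0,1,0,0,0,0,0,0,1])

```text
time: 12.42
position: [0.5732, -0.0103, 0.1262]
tool_rot: [0.597, 0.802, -0.0, -0.001]
ft_force: [0.1, 0.5, 0.5]
grip_width: 0.0008
grip_force: 0.0
```

Call:
jog_arm(motion=[0.11,0,0.11,0,0,0,1,0.11,0,0.11,0,0,0,1,0.1,0,0.1,0,0,0,1,0,0,0,0,0,0,1])

```text
time: 12.92
position: [0.5695, 0.0021, 0.1134]
tool_rot: [0.597, 0.802, -0.0, -0.001]
ft_force: [-0.1, 0.4, -0.0]
grip_width: 0.0003
grip_force: 0.1
```

```bash
python3 -c "
from h import *
look('top','t6')"
```

```text
unit TCP [-0.002  -0.0016  0.1134] F unit [ 0.4  -0.06 -0.04] 12.925
```

Call:
jog_arm(motion=[0.06,0,0.1,0,0,0,1,0.05,0,0.1,0,0,0,1,0.05,0,0.1,0,0,0,1,0.05,0,0.1,0,0,0,1,0,0,0,0,0,0,1])

```text
time: 13.6
position: [0.5673, 0.0098, 0.0974]
tool_rot: [0.597, 0.803, -0.0, -0.0]
ft_force: [-0.1, 0.9, 1.4]
grip_width: 0.0006
grip_force: 0.4
```

Call:
jog_arm(motion=[0.03,0,0.1,0,0,0,1,0.02,0,0.1,0,0,0,1,0.02,0,0.1,0,0,0,1,0,0,0,0,0,0,1])

```text
time: 14.1
position: [0.5667, 0.0122, 0.0854]
tool_rot: [0.597, 0.802, -0.0, -0.0]
ft_force: [0.1, 0.4, -0.9]
grip_width: 0.0004
grip_force: 0.3
```

```bash
python3 -c "
from h import *
look('top','t7')"
```

```text
unit TCP [ 0.0085 -0.0019  0.0854] F unit [ 0.35 -0.19 -0.87] 14.1
```

Call:
jog_arm(motion=[0,0,0.07,0,0,0,1,0,0,0.07,0,0,0,1,0,0,0.05,0,0,0,1,0,0,0,0,0,0,1])

```text
time: 14.65
position: [0.5668, 0.0124, 0.078]
tool_rot: [0.597, 0.802, -0.0, -0.0]
ft_force: [0.1, -0.3, -0.4]
grip_width: 0.0003
grip_force: 0.2
```

Call:
jog_arm(motion=[0,0,0.04,0,0,0,1,0,0,0,0,0,0,1])

```text
time: 14.9
position: [0.5668, 0.0124, 0.0766]
tool_rot: [0.597, 0.802, 0.0, -0.0]
ft_force: [-0.1, 0.6, 0.2]
grip_width: 0.0002
grip_force: 0.2
```

Call:
jog_arm(motion=[0,0,0.04,0,0,0,1,0,0,0,0,0,0,1])

```text
time: 15.15
position: [0.5668, 0.0124, 0.075]
tool_rot: [0.597, 0.802, 0.0, -0.0]
ft_force: [-0.2, 0.1, 0.2]
grip_width: 0.0004
grip_force: 0.3
```

Call:
jog_arm(motion=[0,0,0.03,0,0,0,1,0,0,0,0,0,0,1])

```text
time: 15.4
position: [0.5668, 0.0124, 0.0738]
tool_rot: [0.597, 0.802, -0.0, -0.0]
ft_force: [0.0, 0.7, 1.4]
grip_width: 0.0004
grip_force: 0.3
```

I made an arithmetic slip in the touch test: with the nominal tip, contact should have come at TCP z 0.073. Nothing touched down to 0.0525, so the shut tip really does end above the TCP, by about 13 mm as the image suggested. I'll retract and re-approach with that offset.

Call:
jog_arm(motion=[0,0,-0.3,0,0,0,1,0,0,-0.6,0,0,0,1,0,0,-1,0,0,0,1,0,0,-1,0,0,0,1,-0.9,0,0,0,0,0,1,-0.9,0,0,0,0,0,1,-0.9,0,0,0,0,0,1,0,0,0.7,0,0,0,1,0,0,0.7,0,0,0,1,0,0,0.6,0,0,0,1,0,0,0,0,0,0,1])

```text
time: 16.77
position: [0.5963, -0.0907, 0.1086]
tool_rot: [0.597, 0.802, -0.001, -0.002]
ft_force: [-0.5, -0.3, 1.1]
grip_width: 0.0008
grip_force: 0.0
```

Run:
```python
from h import *
import cv2
im=look("scene","s8"); cv2.imwrite("pics/sc8.png",im); a=cv2.imread("pics/scene0.png")
p=[.5674,.0035,1.8636]
for nm,X in(("vent",[.085,0,.062]),("knob",[-.048,-.042,.065]),("cnr",[.1,-.08,.062]),("cell",[0.02,.062,.08])):
    u,v=proj("scene",U(p,X))[0].round().astype(int); T=a[v-9:v+10,u-9:u+10]; W=im[v-17:v+18,u-17:u+18]
    r=cv2.matchTemplate(W,T,cv2.TM_CCOEFF_NORMED); _,m,_,l=cv2.minMaxLoc(r); print(nm,"shift",l[0]-8,l[1]-8,round(m,2))
```

```text
unit TCP [-0.0986 -0.0005  0.1086] F unit [-0.16  0.61  1.07] 16.775
vent shift 0 0 0.92
knob shift 1 0 0.63
cnr shift 0 0 0.89
cell shift 0 0 0.83
```

Call:
jog_arm(motion=[0.6,0,0,0,0,0,1,0.4,0,0,0,0,0,1,0.25,0,0,0,0,0,1,0.2,0,0,0,0,0,1,0.16,0,0.07,0,0,0,1,0.16,0,0.07,0,0,0,1,0.15,0,0.07,0,0,0,1,0,0,0,0,0,0,1])

```text
time: 17.82
position: [0.5753, -0.0171, 0.101]
tool_rot: [0.597, 0.802, -0.0, -0.001]
ft_force: [0.2, -0.1, 0.3]
grip_width: 0.0004
grip_force: 0.1
```

Call:
jog_arm(motion=[0.11,0,0.1,0,0,0,1,0.11,0,0.1,0,0,0,1,0.1,0,0.12,0,0,0,1,0,0,0,0,0,0,1])

```text
time: 18.32
position: [0.5716, -0.0048, 0.0881]
tool_rot: [0.597, 0.802, -0.0, -0.001]
ft_force: [-0.0, -0.1, 0.7]
grip_width: 0.0005
grip_force: 0.2
```

Call:
jog_arm(motion=[0.06,0,0.1,0,0,0,1,0.05,0,0.1,0,0,0,1,0.05,0,0.1,0,0,0,1,0.05,0,0.1,0,0,0,1,0,0,0,0,0,0,1])

```text
time: 18.95
position: [0.5695, 0.0029, 0.0722]
tool_rot: [0.597, 0.802, -0.0, -0.0]
ft_force: [0.0, -0.4, 0.4]
grip_width: 0.0007
grip_force: 0.2
```

```bash
python3 -c "
from h import *
look('wrist','w9')"
```

```text
unit TCP [-0.0011 -0.0018  0.0722] F unit [-0.35  0.06  0.44] 18.95
```

Call:
jog_arm(motion=[0.03,0,0.1,0,0,0,1,0.03,0,0.1,0,0,0,1,0.02,0,0.1,0,0,0,1,0,0,0.08,0,0,0,1,0,0,0.05,0,0,0,1,0,0,0,0,0,0,1])

```text
time: 19.75
position: [0.5686, 0.006, 0.0552]
tool_rot: [0.597, 0.802, -0.0, -0.0]
ft_force: [-0.7, 0.5, 0.9]
grip_width: 0.0007
grip_force: 0.4
```

Call:
jog_arm(motion=[0,0,0.04,0,0,0,1,0,0,0,0,0,0,1])

```text
time: 20.0
position: [0.5686, 0.0059, 0.0538]
tool_rot: [0.597, 0.802, -0.0, -0.0]
ft_force: [-0.3, 0.7, 0.8]
grip_width: 0.0005
grip_force: 0.4
```

Not flat against the stop yet, so I'll keep going down in millimetre steps.

Call:
jog_arm(motion=[0,0,0.04,0,0,0,1,0,0,0,0,0,0,1])

```text
time: 20.25
position: [0.5687, 0.0059, 0.0528]
tool_rot: [0.597, 0.802, -0.0, 0.0]
ft_force: [-2.2, 1.2, 5.0]
grip_width: 0.0003
grip_force: 2.5
```

Call:
jog_arm(motion=[0,0,0.03,0,0,0,1,0,0,0,0,0,0,1])

```text
time: 20.5
position: [0.5688, 0.0059, 0.0525]
tool_rot: [0.597, 0.802, 0.0, 0.0]
ft_force: [-2.7, 1.2, 10.8]
grip_width: 0.0004
grip_force: 5.5
```

The flap is flat and firm (10.8 N at TCP z 0.0525). Now I'll slide towards the lip.

Call:
jog_arm(motion=[0.04,0,-0.01,0,0,0,1,0.06,0,0,0,0,0,1,0.06,0,0,0,0,0,1,0.06,0,0,0,0,0,1,0,0,0,0,0,0,1])

```text
time: 21.12
position: [0.5666, 0.0132, 0.0526]
tool_rot: [0.597, 0.803, -0.0, 0.001]
ft_force: [-1.5, -2.7, 8.2]
grip_width: 0.0005
grip_force: 3.9
```

Call:
jog_arm(motion=[0.06,0,0,0,0,0,1,0.06,0,0,0,0,0,1,0.06,0,0,0,0,0,1,0,0,0,0,0,0,1])

```text
time: 21.62
position: [0.5645, 0.0201, 0.0526]
tool_rot: [0.597, 0.803, -0.0, 0.001]
ft_force: [-1.9, -2.1, 9.3]
grip_width: 0.0005
grip_force: 4.0
```

```bash
python3 -c "
from h import *
import cv2
im=look('scene','s10');cv2.imwrite('pics/sc10.png',im)
o=robot.get_obs();print(o['grip_force'])"
```

```text
unit TCP [ 0.0168 -0.0021  0.0526] F unit [-1.43  2.4   9.31] 21.625
3.9971760101616383
```

Call:
jog_arm(motion=[0.06,0,0,0,0,0,1,0.06,0,0,0,0,0,1,0.06,0,0,0,0,0,1,0,0,0,0,0,0,1])

```text
time: 22.18
position: [0.5643, 0.0266, 0.0527]
tool_rot: [0.597, 0.803, 0.0, 0.003]
ft_force: [0.4, -3.0, 6.2]
grip_width: 0.001
grip_force: 2.8
```

Call:
jog_arm(motion=[0.05,0,0,0,0,0,1,0.05,0,0,0,0,0,1,0,0,0,0,0,0,1])

```text
time: 22.55
position: [0.5636, 0.03, 0.0527]
tool_rot: [0.596, 0.803, 0.0, 0.003]
ft_force: [1.1, -5.5, 4.5]
grip_width: 0.0005
grip_force: 4.9
```

```bash
python3 -c "
from h import *
look('wrist','w11')"
```

```text
unit TCP [ 0.0265 -0.004   0.0527] F unit [-5.57  0.57  4.49] 22.55
```

Call:
jog_arm(motion=[0.03,0,0,0,0,0,1,0,0,0,0,0,0,1])

```text
time: 22.85
position: [0.5637, 0.0301, 0.0526]
tool_rot: [0.596, 0.803, -0.0, 0.004]
ft_force: [1.9, -8.5, 4.4]
grip_width: 0.0002
grip_force: 5.8
```

```bash
python3 -c "
from h import *
look('wrist','w11')"
```

```text
unit TCP [ 0.0265 -0.0041  0.0526] F unit [-8.73  0.65  4.38] 22.85
```

It has stopped: the force rose with no further motion, at the position expected for the end stop. I'll ease back off the ridge, lift and check.

Call:
jog_arm(motion=[-0.08,0,0,0,0,0,1,0,0,-0.1,0,0,0,1,0,0,-0.5,0,0,0,1,0,0,-1,0,0,0,1,0,0,-1,0,0,0,1,-1,0,-1,0,0,0,1,-1,0,-0.5,0,0,0,1,-0.7,0,0,0,0,0,1,0,0,0,0,0,0,1])

```text
time: 24.02
position: [0.5924, -0.075, 0.2152]
tool_rot: [0.598, 0.802, -0.0, -0.0]
ft_force: [-0.1, 0.5, -0.7]
grip_width: 0.0007
grip_force: 0.0
```

Run:
```python
from h import *
import cv2
im=robot.camera("scene"); o=robot.get_obs(); w=robot.camera("wrist"); look("top","j")
p=[.5674,.0035,1.8636]
a=cv2.imread("pics/scene0.png")
for nm,X in(("vent",[.085,0,.062]),("cnr",[.1,-.08,.062]),("cell",[0.02,.062,.08]),("contact",[0.03,-.062,.07])):
    u,v=proj("scene",U(p,X))[0].round().astype(int); T=a[v-9:v+10,u-9:u+10]; W=im[v-17:v+18,u-17:u+18]
    r=cv2.matchTemplate(W,T,cv2.TM_CCOEFF_NORMED); _,m,_,l=cv2.minMaxLoc(r); print(nm,"shift",l[0]-8,l[1]-8,round(m,2))
f=lambda X:((wproj(o,U(p,X))-[230,0])*[2.3,2.5]+[400,0]).round().tolist()
s=.016
print("pin s=0,s=.016",f([[-.048,-.042,.065],[-.032,-.042,.065]]),"ridge0,16",f([[.021,0,.073],[.037,0,.073]]),"lip near",f([[.053,0,.073]]),"case far",f([[.1,0,.062]]))
s=cv2.resize(im[165:245,265:345],None,fx=5,fy=5,interpolation=2); b=cv2.resize(w[0:160,230:400],None,fx=2.3,fy=2.5,interpolation=2)
cv2.imwrite("pics/c12.png",np.hstack([s,b]))
```

```text
unit TCP [-0.0798 -0.0009  0.2146] F unit [-0.03  1.24  0.29] 24.125
vent shift 0 0 0.89
cnr shift 0 0 1.0
cell shift 0 0 0.9
contact shift 0 0 0.69
pin s=0,s=.016 [[693.0, 393.0], [694.0, 356.0]] ridge0,16 [[602.0, 229.0], [602.0, 190.0]] lip near [[602.0, 152.0]] case far [[602.0, 51.0]]
```

View pics/c12.png

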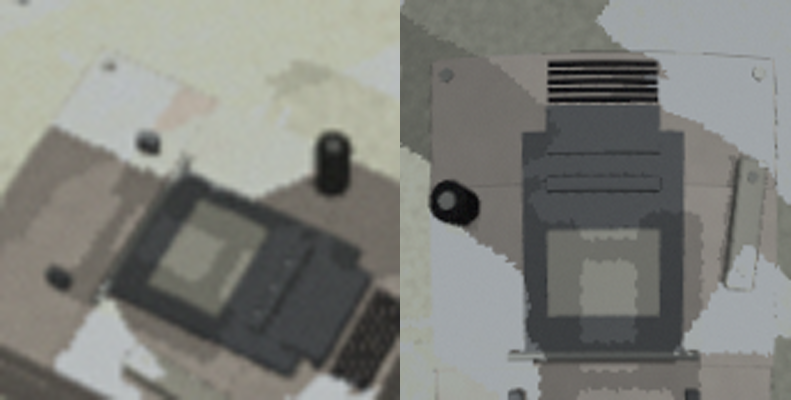

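The picture shows the flap shut and under the lip. The pin is at row 354 (356 predicted for 16 mm), the ridge's hinge side is at row 190 as predicted, and cell, contact and case haven't shifted.

```bash
python3 -c "
from rig import robot
print(robot.hand_in())"
```

```text
the job is handed in; nothing more can be done
None
```

The flap is folded down and pushed to its end stop with its free edge under the lip. It was still shut after the fingers let go, nothing else appeared to have moved, and the job was handed in at about 24 s.

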